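Try three guitar slides on the gauge pins and reject the tight one

TASK

Three look-alike guitar slides lie in the lanes of the fitting jig: push each one gently along its lane onto the gauge pin as far as it will go, shoving the stiff collar ahead of it but not forcing a slide that jams. Leave the two that fit fully home on their pins, with the collar hard against the end block; draw the one that jams back off its pin and lay it flat on the floor of the wooden reject tray without dropping it. Leave the lamp, the amplifier and the bottle alone.

Things in the scene. Friction and masses are not known exactly. Their poses are not given: they have to be found in the camera images.
- jig: wooden jig, fixed, 240 (x) x 250 mm (y); origin mid-underside, x along the lanes to the pins, z up. Three lanes at y -80, 0, 80 mm, open at the -x end: floor 12 mm above the table between rails 6 mm high, 7 mm thick, 26 mm apart; a slide lies on the floor, axis 27 mm up, within 1 mm sideways. End block with a pin per lane: face at x 100 mm, 20 mm thick, top 58 mm above the table.
- rider_1 (a joint): black collar, 29 mm across, 12 mm long, riding on the right (y = -80 mm) pin: 0 = near face at jig x 43 mm, 0.045 m = against the end block; starts at 0 to 0.025. Takes about 4 N to push steadily but kicks up to 15 N when first bumped, stays where left; a slide that fits pushes it to the block and is then home
- home_1 (a point): middle of a slide that is fully home on the right (y = -80 mm) gauge pin: jig x 53 mm, 27 mm above the table. The pin: level, aluminium, 18 mm thick, chamfered tip at jig x 26 mm, 74 mm long, axis 27 mm above the table, fixed in the end block. Axes as the jig
- rider_2 (a joint): black collar, 29 mm across, 12 mm long, riding on the middle pin: 0 = near face at jig x 43 mm, 0.045 m = against the end block; starts at 0 to 0.025. Takes about 4 N to push steadily but kicks up to 15 N when first bumped, stays where left; a slide that fits pushes it to the block and is then home
- home_2 (a point): middle of a slide that is fully home on the middle gauge pin: jig x 53 mm, 27 mm above the table. The pin: level, aluminium, 18 mm thick, chamfered tip at jig x 26 mm, 74 mm long, axis 27 mm above the table, fixed in the end block. Axes as the jig
- rider_3 (a joint): black collar, 29 mm across, 12 mm long, riding on the left (y = +80 mm) pin: 0 = near face at jig x 43 mm, 0.045 m = against the end block; starts at 0 to 0.025. Takes about 4 N to push steadily but kicks up to 15 N when first bumped, stays where left; a slide that fits pushes it to the block and is then home
- home_3 (a point): middle of a slide that is fully home on the left (y = +80 mm) gauge pin: jig x 53 mm, 27 mm above the table. The pin: level, aluminium, 18 mm thick, chamfered tip at jig x 26 mm, 74 mm long, axis 27 mm above the table, fixed in the end block. Axes as the jig
- slide_1: steel guitar slide: plain tube 70 mm long, 30 mm outside, 22 mm bore at both ends, 0.09 to 0.18 kg; starts loose in a jig lane, middle at jig x -50 to -20 mm, clear of the pin. The three look alike, but one (find it by trying) narrows inside to 13 mm: its mouth passes 27 mm over a pin, then it jams, middle at about jig x 18 mm. Origin mid-tube, x along the tube, rolled anyhow.
- slide_2: steel guitar slide: plain tube 70 mm long, 30 mm outside, 22 mm bore at both ends, 0.09 to 0.18 kg; starts loose in a jig lane, middle at jig x -50 to -20 mm, clear of the pin. The three look alike, but one (find it by trying) narrows inside to 13 mm: its mouth passes 27 mm over a pin, then it jams, middle at about jig x 18 mm. Origin mid-tube, x along the tube, rolled anyhow.
- slide_3: steel guitar slide: plain tube 70 mm long, 30 mm outside, 22 mm bore at both ends, 0.09 to 0.18 kg; starts loose in a jig lane, middle at jig x -50 to -20 mm, clear of the pin. The three look alike, but one (find it by trying) narrows inside to 13 mm: its mouth passes 27 mm over a pin, then it jams, middle at about jig x 18 mm. Origin mid-tube, x along the tube, rolled anyhow.
- tray: dark wooden open tray fixed to the table, the reject tray: 170 mm (x) by 140 mm (y) outside, 35 mm high, walls 6 mm thick, floor 6 mm thick; origin at the middle of its underside. Jig and tray may stand either way round, left and right.
- lamp: glass oil lamp, 94 mm across, 222 mm tall, standing free; leave it alone; origin under its middle
- amp: black practice amplifier, 90 x 150 x 125 mm, standing free; leave it alone; origin under its middle
- polish: small white bottle of string polish, 44 mm across, 120 mm tall, standing free; leave it alone; origin under its middle
Things that resemble listed ones, but are neither listed nor needed, are in the scene too. Leave any orange, pink or turquoise look-alike of the slide_1 alone.

How it is judged:
By the outcome, as a careful person would: the job done as asked, in the order asked, and still so for the second after the job is handed in, with the robot touching nothing.
It also fails if it takes over 72 s, if anything falls off the work surface, if the arm or the gripper's body presses on something with over 40 N, if the wrist force passes 120 N, or if a joint passes its speed limit or range.

ROBOT

A 6-joint arm with a two-finger parallel gripper is mounted at the origin on the work surface. World frame = base frame: x ahead of the robot, y to its left, z up, the work surface at z = 0. Lengths are in mm, angles in rad, forces in N, time in s.
With the tool pointing down it reaches from about 300 to 825 mm from the base axis. Payload 5.4 kg.
Tool frame: the origin (TCP) lies at the very end of the fingers, on their centre line; the grasp point (between the pads) lies 19 mm behind it (arm.grasp_offset is the distance from the TCP to the grasp point, in mm); z points along the fingers, y is the line along which they close (so a half turn about z gives the same grasp; the last joint's range is limited). The gripper opens to 92 mm and grips with 3 to 60 N. Pads are 20 mm wide; open, the fingers measure 128 mm over their backs; the gripper's body (75 mm by 189 mm) begins 69 mm behind the grasp point.
Start: joints at [-1.554, 0.158, 1.597, -0, 1.386, -0.21], TCP at [129.272, -560.263, 214.601] pointing down, gripper open.
Joint ranges: [-2.91, 2.91], [-0.94, 2.29], [0.18, 2.7], [-1.29, 4.43], [0.17, 2.64], [-3, 3]. Speed limits (rad/s): [2.57, 2.57, 3.14, 3.14, 3.14, 3.14].

INTERFACE

Orientations are given as [roll, pitch, yaw] about the fixed x, y, z axes, in that order (R = Rz(yaw) Ry(pitch) Rx(roll)).
In Python, from station import arm, optics gives the robot as it stands. The module is installed in compiled form; this text tells all that it offers.
- The arm moves only by the shell command python3 -m creep 'ROWS' [FORCE]. ROWS is JSON, a list that holds one entry, the list of rows, each a list of 7 numbers: the turn, a rotation vector about the tool's x, y, z in rad, then the shift along the tool's x, y, z in m, then the gripper command: -1 is shut, 1 is fully open, values between are in proportion. A call has 1 to 20 rows; each row shifts and turns the commanded pose from where the row before left it, along the tool's axes as they then stand; what a row does not reach is not made up. A row lasts 1/8 s, in which the tool goes at most 62.5 mm and 10.7 degrees, less where a joint would pass 70% of its speed; a pose out of reach is approached as far as the arm can. A call with a gripper value outside its range is refused whole. The fingers move at their own pace and stop on an object; FORCE is the grip in N (left out, the last holds). Time passes only in rows, so rows that do not move let the fingers close. It gives the time, the measured TCP pose, the force, the opening and the grip force at its end, in the units of the state.
- arm.get_obs(): the state, without advancing time (a new reading comes with each control period).
- optics.capture(name): name is "side" or "top" or "wrist"; returns (picture, depth): 480x640x3 uint8, red, green, blue; 480x640 float32, mm along the optical axis (not along the pixel's ray), 0 where there is no reading.
- optics.calibration(name): a dict with "intrinsics" (3x3 intrinsics, pixels), "pose" (4x4, takes a point from camera to world coordinates); the wrist camera has in their place "mount" (4x4, takes a point from camera to tool coordinates, whose origin is the TCP and whose axes are the flange's). Camera axes: x right, y down, z forward; pixel columns grow to the right and rows downward; lengths in mm; the calibration is good to about 2 mm. A picture is of the moment at which its call begins: read the wrist's pose just before it. calibration takes no time and is no camera call.
- arm.job_done(): hands the job in; it is judged then, once.
The state is a dict: "time": time; "qpos": joint angles; "qd": joint speeds; "joint_torque": joint torques, N m; "tcp_pos": TCP position; "eef_rot": TCP orientation; "force": force on the tool from outside, world axes, zero at the start; "moment": the same for the moment, N m; "finger_gap": finger opening in mm; "finger_force": force on a finger pad.
Only numpy, scipy, OpenCV 4.12 (cv2) and the standard library are available. Lean on these libraries where they do the work, as an engineer would, in place of code of your own. Each camera call takes 0.05 s, during which the arm holds its last target. There are 200 camera calls.

## Working session

There is one attempt and no reset: what is moved stays moved. The work goes in short steps, Python scripts to look and compute and a shell command to move; the robot and the scene stay as the last step left them, time stands still between calls to the robot, and variables do not carry over. Pictures are saved under pics/ and viewed, at most 10 in all, crops included, and the job is handed in when it is done.

```bash
mkdir -p pics
python3 - <<'E'
from station import arm, optics
import cv2, numpy as np
o=arm.get_obs(); print({k:np.round(v,3).tolist() for k,v in o.items()})
for n in("top","side"):
    p,d=optics.capture(n); cv2.imwrite(f"pics/{n}0.png",p[:,:,::-1]); np.save(f"{n}0.npy",d); c=optics.calibration(n); print(np.round(c["intrinsics"],1).tolist(),np.round(c["pose"],3).tolist())
print(optics.calibration("wrist"))
E
```

```text
{'time': 0.0, 'qpos': [-1.554, 0.159, 1.598, -0.0, 1.386, -0.21], 'qd': [0.001, -0.0, -0.001, 0.001, -0.001, -0.002], 'joint_torque': [-0.001, -38.557, -32.211, 0.07, 0.038, -0.0], 'tcp_pos': [129.24, -559.643, 213.629], 'eef_rot': [-3.14, -0.0, 0.227], 'force': [-0.858, -0.507, -0.301], 'moment': [-0.005, -0.013, -0.004], 'finger_force': 0.0, 'finger_gap': 91.762}
[[589.1, 0.0, 318.1], [0.0, 589.1, 233.0], [0.0, 0.0, 1.0]] [[0.016, -0.986, 0.164, 375.349], [-1.0, -0.016, 0.006, 4.245], [-0.003, -0.165, -0.986, 1356.385], [0.0, 0.0, 0.0, 1.0]]
[[457.4, 0.0, 319.5], [0.0, 457.4, 239.7], [0.0, 0.0, 1.0]] [[-0.936, -0.169, 0.309, 202.347], [-0.352, 0.482, -0.803, 1024.204], [-0.013, -0.86, -0.511, 707.279], [0.0, 0.0, 0.0, 1.0]]
{'intrinsics': array([[332.00582601,   0.        , 323.84217538],
       [  0.        , 332.00582601, 244.8217518 ],
       [  0.        ,   0.        ,   1.        ]]), 'mount': array([[-1.58692940e-04, -9.66354755e-01, -2.57212873e-01,
         7.26552252e+01],
       [ 9.99999024e-01, -5.10406379e-04,  1.30063804e-03,
        -8.80470953e-01],
       [-1.38816084e-03, -2.57212416e-01,  9.66353893e-01,
        -1.71034465e+02],
       [ 0.00000000e+00,  0.00000000e+00,  0.00000000e+00,
         1.00000000e+00]])}
```

View pics/top0.png

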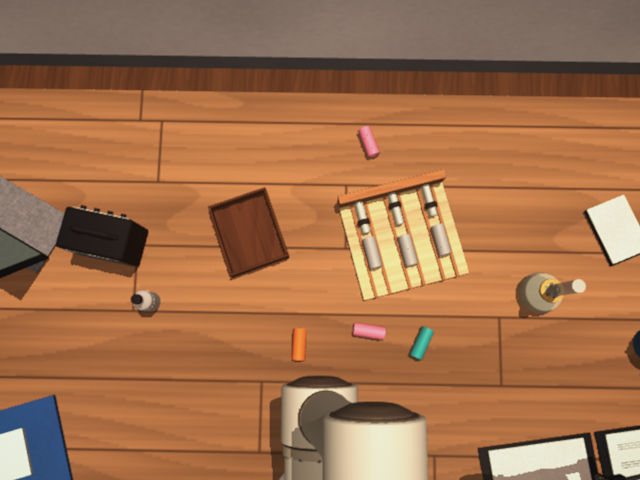

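View pics/side0.png

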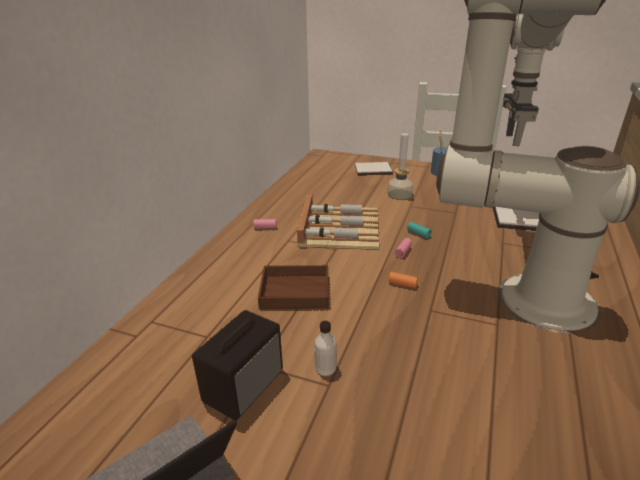

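The top view shows three grey slides in the jig at (373,252), (407,249) and (441,239), black collars at (364,232), (397,222) and (431,215), and the end block running from (340,198) to (445,176). The tray is at (249,233). The orange, pink and turquoise tubes at (299,344), (369,331), (421,343) and (369,142) are decoys: they are coloured and lie outside the lanes. The side view agrees. Next I work out poses from depth.

```bash
cat > h.py <<'E'
import numpy as np, cv2
from station import arm, optics
from scipy.spatial.transform import Rotation as R
def cloud(n,d):
    """world points HxWx3 (nan where no depth)"""
    c=optics.calibration(n); K=c["intrinsics"]
    if n=="wrist":
        o=arm.get_obs(); T=np.eye(4); T[:3,:3]=R.from_euler("xyz",o["eef_rot"]).as_matrix(); T[:3,3]=o["tcp_pos"]; T=T@c["mount"]
    else: T=c["pose"]
    v,u=np.mgrid[:d.shape[0],:d.shape[1]]; d=np.where(d>0,d,np.nan)
    P=np.stack([(u-K[0,2])/K[0,0]*d,(v-K[1,2])/K[1,1]*d,d],-1)
    return P@T[:3,:3].T+T[:3,3]
E
python3 - <<'E'
from h import *
d=np.load("top0.npy"); P=cloud("top",d)
def sub(u0,u1,v0,v1,z0,z1):
    Q=P[v0:v1,u0:u1].reshape(-1,3); return Q[(Q[:,2]>z0)&(Q[:,2]<z1)]
print("table z",np.nanmedian(P[300:330,180:260,2]))
B=sub(330,455,165,215,50,70); r=cv2.minAreaRect(B[:,:2].astype(np.float32)); print("block",len(B),np.median(B[:,2]),r)
J=sub(330,475,165,305,6,70); r=cv2.minAreaRect(J[:,:2].astype(np.float32)); print("jig",r,np.round(cv2.boxPoints(r)))
T=sub(200,295,180,285,26,45); r=cv2.minAreaRect(T[:,:2].astype(np.float32)); print("tray",np.median(T[:,2]),r,np.round(cv2.boxPoints(r)))
E
```

```text
table z 0.4757733913845641
block 1008 58.4146279055941 ((702.2127685546875, -154.04656982421875), (21.912883758544922, 249.3762664794922), 15.510276794433594)
jig ((602.8692626953125, -184.57505798339844), (327.5214538574219, 337.69012451171875), 0.7394837737083435) [[ 437.  -18.]
 [ 441. -356.]
 [ 769. -351.]
 [ 764.  -14.]]
tray 34.50828863473396 ((599.6611328125, 172.01370239257812), (171.75445556640625, 140.7285919189453), 20.31411361694336) [[495. 208.]
 [544.  76.]
 [705. 136.]
 [656. 268.]]
```

```bash
python3 -m creep '[[[0,0,-0.044,0,0,-0.06,0.1],[0,0,0,0.056,-0.0238,0,0.1],[0,0,0,0.056,-0.0238,0,0.1],[0,0,0,0.056,-0.0238,0,0.1],[0,0,0,0.056,-0.0238,0,0.1],[0,0,0,0.056,-0.0238,0,0.1],[0,0,0,0.056,-0.0238,0,0.1],[0,0,0,0.056,-0.0238,0,0.1],[0,0,0,0.056,-0.0238,0,0.1],[0,0,0,0.056,-0.0238,0,0.1],[0,0,0,0.056,-0.0238,0,0.1],[0,0,0,0,0,-0.005,0.1],[0,0,0,0,0,0,0.1]]]' 30
python3 - <<'E'
from h import *
o=arm.get_obs(); print(o["time"],o["tcp_pos"],o["eef_rot"],o["force"],o["finger_gap"])
c=optics.calibration("wrist")
p,d=optics.capture("wrist"); P=cloud("wrist",d)
np.save("w.npy",P); cv2.imwrite("pics/w1.png",p[:,:,::-1])
th=np.radians(15.5); O=np.array([596.2,-183.4]); A=np.array([[np.cos(th),np.sin(th)],[-np.sin(th),np.cos(th)]])
m=np.abs(P[...,2]-58)<5; Q=P[m][:,:2]; q=(Q-O)@A.T; Q=Q[(q[:,0]>80)&(q[:,0]<140)&(abs(q[:,1])<150)]
print("block",len(Q),cv2.minAreaRect(Q.astype(np.float32)))
for n,X in(("wrist",P),("top",cloud("top",np.load("top0.npy")))):
  X=X.reshape(-1,3); q=np.c_[(X[:,:2]-O)@A.T,X[:,2]]
  for y in(-80,0,80):
    s=q[(abs(q[:,1]-y)<17)&(q[:,0]>-100)&(q[:,0]<98)]
    prof=[(x,round(float(np.nanpercentile(s[abs(s[:,0]-x)<2.5][:,2],95)),0)) for x in range(-95,98,5) if (abs(s[:,0]-x)<2.5).sum()>3]
    t=s[(s[:,2]>36)]; print(n,y,"top x",t[:,0].min(),t[:,0].max(),"y of crest",np.median(s[(s[:,2]>34)&(s[:,0]<20)][:,1]),prof)
E
```

```text
time: 1.72
tcp_pos: [605.0, -181.3, 279.6]
eef_rot: [3.141, 0.001, 0.271]
force: [0.4, 0.4, 0.1]
finger_gap: 50.3
finger_force: 0.0
1.725 [ 605.04267349 -181.34464196  279.58426534] [3.14128478e+00 5.09808679e-04 2.71109450e-01] [0.43506397 0.3713088  0.06095221] 50.347147331805004
block 4211 ((703.1610107421875, -152.07247924804688), (20.258394241333008, 249.3595428466797), 15.322437286376953)
wrist -80 top x -65.22517701712138 97.77518740026667 y of crest -78.42466188563085 [(-85, 19.0), (-80, 19.0), (-75, 20.0), (-70, 21.0), (-65, 42.0), (-60, 42.0), (-55, 43.0), (-50, 42.0), (-45, 42.0), (-40, 43.0), (-35, 42.0), (-30, 43.0), (-25, 42.0), (-20, 43.0), (-15, 42.0), (-10, 43.0), (-5, 43.0), (0, 42.0), (5, 376.0), (10, 380.0), (15, 382.0), (20, 382.0), (25, 381.0), (30, 387.0), (35, 387.0), (40, 376.0), (45, 40.0), (50, 43.0), (55, 42.0), (60, 41.0), (65, 37.0), (70, 37.0), (75, 37.0), (80, 38.0), (85, 37.0), (90, 37.0), (95, 37.0)]
wrist 0 top x -69.53656714739071 97.82780997262003 y of crest 1.8273247915057143 [(-95, 19.0), (-90, 19.0), (-85, 19.0), (-80, 20.0), (-75, 20.0), (-70,
[... 1943 characters left out ...]
8.0), (45, 39.0), (50, 39.0), (55, 37.0), (60, 37.0), (65, 42.0), (70, 45.0), (75, 44.0), (80, 39.0), (85, 39.0), (90, 37.0), (95, 38.0)]
top 80 top x -55.58436369128812 97.81406665610322 y of crest 80.9622586138708 [(-95, 21.0), (-90, 22.0), (-85, 21.0), (-80, 20.0), (-75, 20.0), (-70, 21.0), (-65, 22.0), (-60, 20.0), (-55, 42.0), (-50, 44.0), (-45, 44.0), (-40, 43.0), (-35, 44.0), (-30, 45.0), (-25, 46.0), (-20, 44.0), (-15, 43.0), (-10, 44.0), (-5, 44.0), (0, 47.0), (5, 44.0), (10, 46.0), (15, 41.0), (20, 21.0), (25, 34.0), (30, 38.0), (35, 38.0), (40, 39.0), (45, 43.0), (50, 43.0), (55, 45.0), (60, 36.0), (65, 39.0), (70, 40.0), (75, 37.0), (80, 39.0), (85, 40.0), (90, 36.0), (95, 37.0)]
```

View pics/w1.png

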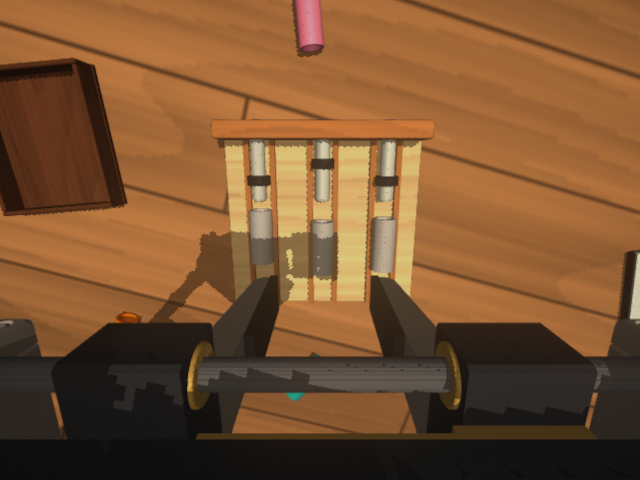

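The wrist view shows the grey slides at (261,236), (323,247) and (384,243), with the collars at (259,181), (322,162) and (386,180), all in the jig lanes. None are coloured, so these three are the real slides; the pink, orange and turquoise tubes stay outside the jig. This close-up is my confirmation crop. I start with the middle lane.

```bash
python3 -m creep '[[[0,0,0,-0.011,-0.0003,0.06,0.1],[0,0,0,-0.011,-0.0003,0.06,0.1],[0,0,0,-0.011,-0.0003,0.06,0.1],[0,0,0,-0.0105,-0.0004,0.06,0.1],[0,0,0,0,0,0.0126,0.1],[0,0,0,0,0,0.006,0.1],[0,0,0,0,0,0,0.1]]]' 30; python3 -m creep '[[[0,0,0,0,0,0,-1],[0,0,0,0,0,0,-1],[0,0,0,0,0,0,-1],[0,0,0,0,0,0,-1]]]' 30
```

```text
time: 2.65
tcp_pos: [564.9, -192.8, 23.6]
eef_rot: [3.138, -0.003, 0.271]
force: [0.1, -0.1, 0.2]
finger_gap: 50.7
finger_force: 0.0
time: 3.15
tcp_pos: [563.7, -191.7, 22.0]
eef_rot: [3.141, -0.001, 0.271]
force: [0.2, 1.4, 5.0]
finger_gap: 28.3
finger_force: 30.0
```

```bash
python3 -m creep '[[[0,0,0,0.006,0,0,-1],[0,0,0,0.006,0,0,-1],[0,0,0,0.006,0,0,-1],[0,0,0,0.006,0,0,-1]]]'; python3 -m creep '[[[0,0,0,0.004,0,0,-1],[0,0,0,0.004,0,0,-1],[0,0,0,0.004,0,0,-1],[0,0,0,0.004,0,0,-1]]]';python3 -m creep '[[[0,0,0,0.004,0,0,-1],[0,0,0,0.003,0,0,-1],[0,0,0,0.003,0,0,-1],[0,0,0,0,0,0,-1]]]'
```

```text
time: 3.65
tcp_pos: [585.5, -185.8, 22.0]
eef_rot: [3.141, 0.002, 0.271]
force: [-5.6, -0.4, 9.9]
finger_gap: 28.5
finger_force: 30.0
time: 4.15
tcp_pos: [601.0, -181.5, 22.0]
eef_rot: [3.141, 0.002, 0.271]
force: [-6.2, -0.3, 10.1]
finger_gap: 28.5
finger_force: 30.0
time: 4.65
tcp_pos: [611.0, -178.8, 22.0]
eef_rot: [3.141, 0.001, 0.271]
force: [-3.3, -0.2, 7.8]
finger_gap: 28.5
finger_force: 30.0
```

```bash
for i in 1 2 3; do python3 -m creep '[[[0,0,0,0.0015,0,0,-1],[0,0,0,0.0015,0,0,-1]]]' | grep -E 'tcp|^force|gap'; done
```

```text
tcp_pos: [613.4, -178.1, 22.0]
force: [-4.6, -1.0, 9.9]
finger_gap: 28.5
tcp_pos: [616.4, -177.3, 22.1]
force: [-6.1, -0.7, 8.6]
finger_gap: 28.3
tcp_pos: [619.3, -176.5, 22.1]
force: [-5.7, -0.8, 8.5]
finger_gap: 28.5
```

```bash
for i in 1 2 3; do python3 -m creep '[[[0,0,0,0.002,0,0,-1],[0,0,0,0.002,0,0,-1],[0,0,0,0.002,0,0,-1]]]' | grep -E 'tcp|^force|gap'; done; python3 -m creep '[[[0,0,0,0.002,0,0,-1],[0,0,0,0.002,0,0,-1],[0,0,0,0.002,0,0,-1],[0,0,0,0.001,0,0,-1]]]'
```

```text
tcp_pos: [625.1, -174.8, 22.1]
force: [-5.7, -0.2, 7.6]
finger_gap: 28.3
tcp_pos: [629.3, -173.7, 22.0]
force: [-10.7, -2.1, 12.4]
finger_gap: 28.4
tcp_pos: [635.0, -172.1, 22.1]
force: [-11.3, -2.7, 12.5]
finger_gap: 28.5
time: 7.02
tcp_pos: [641.8, -170.2, 22.0]
eef_rot: [-3.141, 0.005, 0.271]
force: [-11.2, -2.1, 12.4]
finger_gap: 28.7
finger_force: 30.0
```

```bash
for i in 1 2 3; do python3 -m creep '[[[0,0,0,0.001,0,0,-1],[0,0,0,0.001,0,0,-1]]]' | grep -E 'tcp|^force|gap'; done
```

```text
tcp_pos: [643.7, -169.7, 22.0]
force: [-12.3, -1.2, 11.8]
finger_gap: 28.5
tcp_pos: [645.6, -169.2, 22.0]
force: [-10.6, -1.8, 12.1]
finger_gap: 28.4
tcp_pos: [647.6, -168.6, 22.0]
force: [-11.1, -2.1, 12.5]
finger_gap: 28.7
```

```bash
for i in 1 2 3; do python3 -m creep '[[[0,0,0,0.001,0,0,-1],[0,0,0,0.0005,0,0,-1]]]' | grep -E 'tcp|^force|gap'; done
```

```text
tcp_pos: [649.0, -168.2, 22.0]
force: [-10.9, -1.3, 12.0]
finger_gap: 28.4
tcp_pos: [649.3, -168.2, 22.0]
force: [-15.8, -3.9, 16.0]
finger_gap: 28.3
tcp_pos: [649.3, -168.2, 22.0]
force: [-21.3, -4.4, 19.5]
finger_gap: 28.4
```

```bash
python3 -m creep '[[[0,0,0,-0.003,0,0,0.1],[0,0,0,0,0,0,0.1],[0,0,0,0,0,0,0.1],[0,0,0,0,0,-0.03,0.1],[0,0,0,0,0,-0.03,0.1],[0,0,0,-0.0385,-0.04,0,0.1],[0,0,0,-0.038,-0.04,0,0.1],[0,0,0,0,0,0,0.1],[0,0,0,0,0,0.045,0.1],[0,0,0,0,0,0.01,0.1],[0,0,0,0,0,0.005,0.1],[0,0,0,0,0,0,0.1]]]' 30; python3 -m creep '[[[0,0,0,0,0,0,-1],[0,0,0,0,0,0,-1],[0,0,0,0,0,0,-1],[0,0,0,0,0,0,-1]]]' 30
```

```text
time: 10.02
tcp_pos: [557.1, -110.9, 21.9]
eef_rot: [3.141, -0.001, 0.271]
force: [0.2, 0.8, 0.1]
finger_gap: 50.5
finger_force: 0.0
time: 10.52
tcp_pos: [556.5, -110.6, 21.7]
eef_rot: [3.141, -0.001, 0.271]
force: [-1.4, -0.1, 3.1]
finger_gap: 28.6
finger_force: 30.0
```

```bash
python3 -m creep '[[[0,0,0,0.006,0,0,-1],[0,0,0,0.006,0,0,-1],[0,0,0,0.006,0,0,-1],[0,0,0,0.004,0,0,-1],[0,0,0,0.004,0,0,-1]]]'| grep -E 'tcp|^force|gap';for i in 1 2 3 4 5; do python3 -m creep '[[[0,0,0,0.002,0,0,-1],[0,0,0,0.001,0,0,-1]]]' | grep -E 'tcp|^force|gap'; done
```

```text
tcp_pos: [580.7, -104.0, 21.7]
force: [-4.4, -1.3, 6.9]
finger_gap: 28.4
tcp_pos: [583.6, -103.2, 21.7]
force: [-4.7, -0.6, 7.0]
finger_gap: 28.1
tcp_pos: [586.4, -102.4, 21.6]
force: [-3.8, -0.6, 6.2]
finger_gap: 28.3
tcp_pos: [587.8, -102.0, 21.6]
force: [-10.7, -2.7, 11.5]
finger_gap: 28.3
tcp_pos: [590.6, -101.2, 21.6]
force: [-11.2, -3.2, 11.8]
finger_gap: 28.6
tcp_pos: [593.5, -100.4, 21.7]
force: [-10.1, -2.0, 11.7]
finger_gap: 28.4
```

```bash
for i in 1 2 3 4; do python3 -m creep '[[[0,0,0,0.001,0,0,-1],[0,0,0,0.001,0,0,-1]]]' | grep -E 'tcp|^force|gap'; done
```

```text
tcp_pos: [595.4, -99.9, 21.6]
force: [-10.8, -3.2, 11.2]
finger_gap: 28.6
tcp_pos: [597.3, -99.4, 21.6]
force: [-10.2, -3.6, 10.3]
finger_gap: 28.6
tcp_pos: [599.3, -98.8, 21.6]
force: [-11.3, -2.3, 11.8]
finger_gap: 28.6
tcp_pos: [601.2, -98.3, 21.6]
force: [-9.5, -2.6, 10.5]
finger_gap: 28.3
```

```bash
for i in 1 2; do python3 -m creep '[[[0,0,0,0.003,0,0,-1],[0,0,0,0.003,0,0,-1],[0,0,0,0.003,0,0,-1]]]' | grep -E 'tcp|^force|gap'; done; for i in 1 2 3; do python3 -m creep '[[[0,0,0,0.0015,0,0,-1],[0,0,0,0.0015,0,0,-1]]]' | grep -E 'tcp|^force|gap'; done
```

```text
tcp_pos: [609.8, -95.9, 21.7]
force: [-10.7, -3.3, 11.1]
finger_gap: 28.6
tcp_pos: [618.5, -93.5, 21.7]
force: [-10.8, -2.0, 10.9]
finger_gap: 28.4
tcp_pos: [621.5, -92.7, 21.7]
force: [-10.2, -3.4, 10.3]
finger_gap: 28.4
tcp_pos: [624.3, -91.9, 21.6]
force: [-9.8, -3.7, 10.5]
finger_gap: 28.1
tcp_pos: [627.2, -91.1, 21.7]
force: [-9.6, -3.1, 10.1]
finger_gap: 28.3
```

```bash
for i in 1 2 3; do python3 -m creep '[[[0,0,0,0.001,0,0,-1],[0,0,0,0.0005,0,0,-1]]]' | grep -E 'tcp|^force|gap'; done
```

```text
tcp_pos: [627.8, -90.9, 21.6]
force: [-13.3, -4.3, 14.0]
finger_gap: 28.5
tcp_pos: [627.9, -90.9, 21.6]
force: [-19.6, -5.1, 18.0]
finger_gap: 28.8
tcp_pos: [628.1, -90.8, 21.6]
force: [-22.1, -6.5, 20.1]
finger_gap: 28.3
```

```bash
python3 -m creep '[[[0,0,0,-0.003,0,0,0.1],[0,0,0,0,0,0,0.1],[0,0,0,0,0,0,0.1],[0,0,0,0,0,-0.03,0.1],[0,0,0,0,0,-0.03,0.1],[0,0,0,-0.0295,0.053,0,0.1],[0,0,0,-0.0295,0.053,0,0.1],[0,0,0,-0.0295,0.054,0,0.1],[0,0,0,0,0,0,0.1],[0,0,0,0,0,0.045,0.1],[0,0,0,0,0,0.01,0.1],[0,0,0,0,0,0.005,0.1],[0,0,0,0,0,0,0.1]]]' 30; python3 -m creep '[[[0,0,0,0,0,0,-1],[0,0,0,0,0,0,-1],[0,0,0,0,0,0,-1],[0,0,0,0,0,0,-1]]]' 30;python3 -m creep '[[[0,0,0,0.006,0,0,-1],[0,0,0,0.006,0,0,-1],[0,0,0,0.006,0,0,-1],[0,0,0,0.006,0,0,-1],[0,0,0,0.004,0,0,-1],[0,0,0,0.004,0,0,-1],[0,0,0,0.004,0,0,-1]]]'| grep -E 'tcp|^force|gap'
```

```text
time: 17.27
tcp_pos: [589.0, -267.3, 22.0]
eef_rot: [3.141, -0.001, 0.272]
force: [0.4, -1.5, -0.5]
finger_gap: 50.5
finger_force: 0.0
time: 17.77
tcp_pos: [588.6, -267.7, 21.8]
eef_rot: [3.141, -0.001, 0.271]
force: [-0.2, 1.1, 4.5]
finger_gap: 28.4
finger_force: 30.0
tcp_pos: [622.3, -258.7, 21.8]
force: [-5.1, -0.7, 6.8]
finger_gap: 28.4
```

```bash
for i in 1 2 3 4 5 6; do python3 -m creep '[[[0,0,0,0.001,0,0,-1],[0,0,0,0.001,0,0,-1]]]' | grep -E 'tcp|^force|gap'; done
```

```text
tcp_pos: [624.2, -258.1, 21.8]
force: [-5.3, -0.3, 6.6]
finger_gap: 28.4
tcp_pos: [626.1, -257.6, 21.8]
force: [-5.3, -0.6, 7.4]
finger_gap: 28.5
tcp_pos: [628.0, -257.1, 21.8]
force: [-4.1, -0.6, 7.5]
finger_gap: 28.3
tcp_pos: [629.2, -256.7, 21.8]
force: [-9.4, -1.4, 9.0]
finger_gap: 28.1
tcp_pos: [630.3, -256.4, 21.8]
force: [-11.1, -1.1, 10.3]
finger_gap: 28.6
tcp_pos: [632.2, -255.9, 21.8]
force: [-11.0, -1.1, 11.0]
finger_gap: 28.4
```

```bash
for i in 1 2 3 4; do python3 -m creep '[[[0,0,0,0.001,0,0,-1],[0,0,0,0.0005,0,0,-1]]]' | grep -E 'tcp|^force|gap'; done
```

```text
tcp_pos: [633.7, -255.5, 21.8]
force: [-9.4, -0.9, 10.7]
finger_gap: 28.0
tcp_pos: [635.1, -255.1, 21.8]
force: [-10.2, -0.6, 9.3]
finger_gap: 28.4
tcp_pos: [636.5, -254.7, 21.8]
force: [-11.3, -1.4, 10.5]
finger_gap: 28.1
tcp_pos: [636.6, -254.7, 21.8]
force: [-16.3, -2.8, 13.4]
finger_gap: 28.3
```

The right slide jammed with its middle at about jig x 18, which matches the description. I'm drawing it back and lifting it.

```bash
python3 -m creep '[[[0,0,0,-0.004,0,0,-1],[0,0,0,-0.008,0,0,-1],[0,0,0,-0.012,0,0,-1],[0,0,0,-0.012,0,0,-1],[0,0,0,-0.012,0,0,-1],[0,0,0,0,0,0,-1],[0,0,0,0,0,-0.005,-1],[0,0,0,0,0,-0.015,-1],[0,0,0,0,0,-0.02,-1],[0,0,0,0,0,0,-1]]]' 40
python3 - <<'E'
from h import *
p,d=optics.capture("wrist"); cv2.imwrite("pics/w2.png",p[:,:,::-1])
E
```

```text
time: 22.4
tcp_pos: [595.6, -267.1, 64.1]
eef_rot: [3.138, -0.003, 0.271]
force: [0.1, -0.2, -1.1]
finger_gap: 28.4
finger_force: 40.0
```

View pics/w2.png

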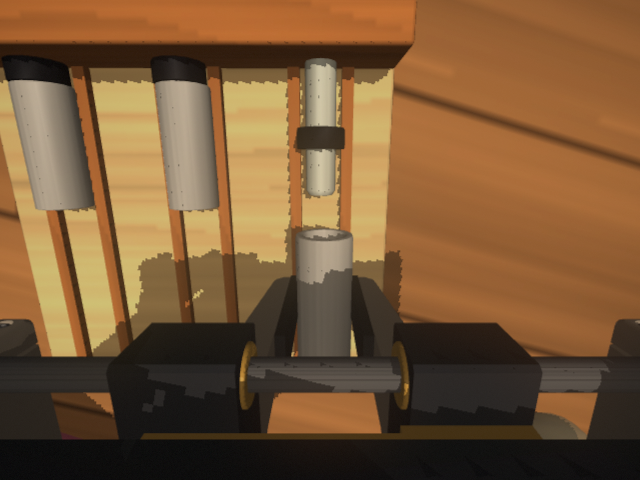

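The left and middle slides are home, with their collars against the block at (36,68) and (179,68). The reject is held level at (325,290). Next I carry it to the tray.

```bash
python3 -m creep '[[[0,0,0,0,0,-0.05,-1],[0,0,0,0.0154,-0.0527,0,-1],[0,0,0,0.0154,-0.0527,0,-1],[0,0,0,0.0154,-0.0527,0,-1],[0,0,0,0.0154,-0.0527,0,-1],[0,0,0,0.0154,-0.0527,0,-1],[0,0,0,0.0154,-0.0527,0,-1],[0,0,0,0.0154,-0.0527,0,-1],[0,0,0,0.0154,-0.0527,0,-1],[0,0,-0.084,0,0,0,-1],[0,0,0,0,0,0,-1]]]' 40;  python3 -m creep '[[[0,0,0,0,0,0.04,-1],[0,0,0,0,0,0.03,-1],[0,0,0,0,0,0.012,-1],[0,0,0,0,0,0.006,-1],[0,0,0,0,0,0,-1]]]'
```

```text
time: 23.82
tcp_pos: [599.3, 173.8, 110.3]
eef_rot: [-3.141, 0.001, 0.355]
force: [0.3, -0.5, -1.9]
finger_gap: 28.3
finger_force: 40.0
time: 24.45
tcp_pos: [600.5, 173.1, 23.7]
eef_rot: [3.141, -0.001, 0.354]
force: [0.4, 0.6, -1.2]
finger_gap: 28.2
finger_force: 40.0
```

```bash
python3 -m creep '[[[0,0,0,0,0,0.003,-1],[0,0,0,0,0,0.002,-1],[0,0,0,0,0,0,-1]]]'| grep -E 'tcp|^force';for i in 1 2 3 4; do python3 -m creep '[[[0,0,0,0,0,0.001,-1],[0,0,0,0,0,0,-1]]]' | grep -E 'tcp|^force'; done
```

```text
tcp_pos: [599.9, 173.3, 18.1]
force: [-0.4, -0.1, -1.3]
tcp_pos: [599.8, 173.2, 17.0]
force: [0.4, 0.4, -1.4]
tcp_pos: [599.8, 173.3, 15.9]
force: [0.2, 0.1, -1.0]
tcp_pos: [599.9, 173.3, 15.8]
force: [-2.8, -0.4, 5.3]
tcp_pos: [600.0, 173.3, 15.8]
force: [-7.6, -1.1, 12.3]
```

```bash
python3 -m creep '[[[0,0,0,0,0,-0.002,-1],[0,0,0,0,0,0,-1],[0,0,0,0,0,0,-0.2],[0,0,0,0,0,0,0.1],[0,0,0,0,0,0,0.1],[0,0,0,0,0,0,0.1],[0,0,0,0,0,-0.01,0.1],[0,0,0,0,0,-0.04,0.1],[0,0,0,0,0,-0.05,0.1],[0,0,0,0,0,-0.05,0.1],[0,0,0,0,0,-0.05,0.1],[0,0,0,0,0,0,0.1]]]'
python3 - <<'E'
from h import *
p,d=optics.capture("wrist"); cv2.imwrite("pics/w3.png",p[:,:,::-1])
p,d=optics.capture("side"); cv2.imwrite("pics/s3.png",cv2.resize(p[170:330,230:430,::-1],None,fx=4,fy=3.75)[:600])
P=cloud("side",d)[170:330,230:430].reshape(-1,3)
for y,n in((80,"left"),(0,"mid"),(-80,"right")):
  A=np.array([[.9636,.2674],[-.2674,.9636]]); q=np.c_[(P[:,:2]-[596.61,-182.25])@A.T,P[:,2]]
  s=q[(abs(q[:,1]-y)<17)&(q[:,0]<97)&(q[:,2]>33)]; print(n,np.histogram(s[:,0],bins=np.arange(-90,101,10))[0])
E
```

```text
time: 27.32
tcp_pos: [603.1, 173.6, 222.8]
eef_rot: [3.139, -0.011, 0.355]
force: [-0.3, 0.1, 0.8]
finger_gap: 50.4
finger_force: 0.0
left [ 0  0  0  0  0  0  0  0  0  0  4 17 18 20 15 18 17 15 12]
mid [ 0  0  0  0  0  0  0  0  0  0  2 13 16 15 15 14 12 18  9]
right [ 0  0  0  0  0  0  0  0  0  0  0  2  3  3 11  6  8  7  4]
```

View pics/w3.png

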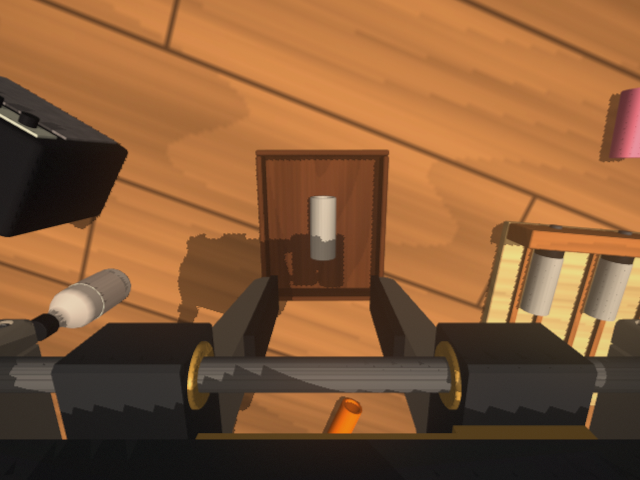

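View pics/s3.png

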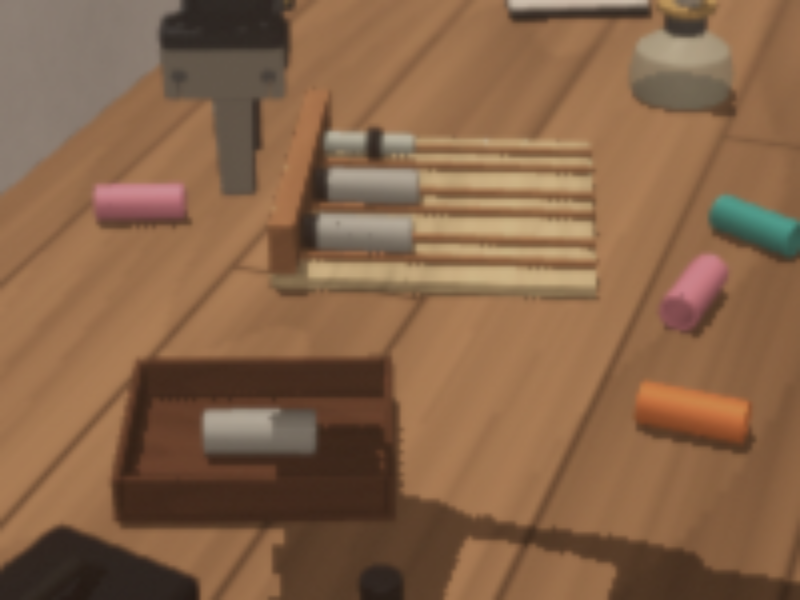

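The reject lies flat in the tray, at (323,228) in the wrist view and (260,431) in the side crop. The other two slides are fully home at (370,185) and (363,232), and nothing else has moved.

```bash
python3 -c "
from station import arm
print(arm.job_done())"
```

```text
the job is handed in; nothing more can be done
None
```

The job is handed in: the middle and left slides are fully home with their collars against the end block, and the right-lane slide, which jammed, lies flat on the tray floor (about 27 s of the 72 s used).

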